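# Close the water bath and start it

### The arm

A 7-joint arm with a two-finger parallel gripper is mounted at the origin on the work surface. World frame = base frame: x ahead of the robot, y to its left, z up, the work surface at z = 0. Lengths are in m, angles in rad, forces in N, time in s.
With the tool pointing down it reaches from about 0.35 to 0.9 m from the base axis. Payload 8.1 kg.
Tool frame: the origin (TCP) lies midway between the tips of the shut fingers; the grasp point (between the pads) lies 19 mm behind it; z points along the fingers, y is the direction in which the jaws open and shut (so a half turn about z gives the same grasp; the last joint's range is limited). The gripper opens to 92 mm and grips with 3 to 60 N. Pads are 19 mm wide; open, the fingers measure 130 mm over their backs; the gripper's body (75 mm by 190 mm) begins 47 mm behind the grasp point.
Start: joints at [-1.287, 0.434, 0.025, 1.573, -0.012, 1.134, -0.075], TCP at [0.236, 0.579, 0.227] pointing down, gripper open.
Joint ranges: [-2.62, 2.62], [-0.44, 2.09], [-1.27, 1.32], [0.08, 2.57], [-1.32, 4.46], [0.12, 2], [-2.74, 2.74]. Speed limits (rad/s): [2.22, 2.22, 3.01, 3.01, 3.14, 3.14, 3.14].

### API

Orientations are given as a rotation vector (axis times angle).
In Python, from cell import monitor, get_image, get_calibration, workorder, look_for, masks_of gives the robot as it stands.
- The arm moves only by the shell command python3 -m crank 'ROWS' [FORCE]. ROWS is JSON, a list of rows, each a list of 3 entries, a list of its own where there are three numbers: the shift along the tool's x, y, z in cm, then the turn about the tool's z in degrees, then the closure in counts, from 0 (fully open) to 255 (shut). A call has 1 to 5 rows; each row shifts and turns the commanded pose from where the row before left it, along the tool's axes as they then stand; what a row does not reach is not made up. A row lasts 1/10 s, in which the tool goes at most 50 mm and 8.59 degrees, less where a joint would pass 70% of its speed; a pose out of reach is approached as far as the arm can. A call with a gripper value outside its range is refused whole. The fingers move at their own pace and stop on an object; FORCE is the grip in N (left out, the last holds). Time passes only in rows, so rows that do not move let the fingers close. It gives the time, the measured TCP pose, the force and the opening at its end, in the units of the state.
- monitor.observe(): the state, without advancing time (a new reading comes with each control period).
- get_image(name): name is "scene" or "top" or "wrist"; returns (picture, depth): 384x512x3 uint8, red, green, blue; 384x512 float32, m along the optical axis (not along the pixel's ray), 0 where there is no reading.
- get_calibration(name): a dict with "fx", "fy", "cx", "cy" (pixels), "R" (3x3) and "t" (3): a world point X has camera coordinates R X + t. Camera axes: x right, y down, z forward; pixel columns grow to the right and rows downward; lengths in m; the calibration is good to about 2 mm. A picture is of the moment at which its call begins: read the wrist's pose just before it. get_calibration takes no time and is no camera call; for the wrist camera it gives the pose at the moment of the call.
- workorder.sign_off(): hands the job in, once; it reports no verdict.
Trained networks look in the newest picture that a camera, given by its name, has taken for a name from the list of things; names that differ only in an ending like _2 or _b are one class to them, and where a whole thing is asked for, a point or a joint stands for the part that bears it (a point fixed in the world has none). Each returns a list of dicts, best first, with "score" (0 to 1); they miss things now and then, are a little off and sometimes report something else, mostly with a low value. They report only what shows in the picture. A call takes as long as a camera call. They do not tell look-alikes from the thing itself.
- look_for(label, camera): "location" ([x, y, z] in m, in world coordinates, good to about 4 mm: the middle of the surface that is visible of it).
- masks_of(label, camera): "region" (384x512 bool, what is visible of it).
The state is a dict: "clock": time; "joints": joint angles; "dq": joint speeds; "joint_efforts": joint torques, N m; "position": TCP position; "ee_rot": TCP orientation; "force": force on the tool from outside, world axes, zero at the start; "ft_torque": the same for the moment, N m; "width": opening from 0.0 (shut) to 1.0 (fully open).
Only numpy, scipy, OpenCV 4.12 (cv2) and the standard library are available. Lean on these libraries where they do the work, as an engineer would, in place of code of your own. Each camera call takes 0.05 s, during which the arm holds its last target.

### The job

The water bath on the lab bench is open: push the loose blue cover disc across the deck with your fingertips until it drops into the round port and lies flat and flush in it; do not lift it off the deck. Only then press the green start button fully down, let it come back up, and move clear. Leave the small amber vial on the deck, the green reagent bottle and the glass beaker where they stand.

Things in the scene. Friction and masses are not known exactly. Their poses are not given: they have to be found in the camera images.
- deck (a point): Centre of the flat top (deck) of the water bath, a fixed white-topped box 320 mm deep (its x) by 400 mm wide (its y) whose deck is 130 mm above the bench. x points to the back of the bath, z up. The front half of the deck is plain; two flush drop-in plates, 130 mm square, are centred 50 mm behind the deck's centre and 100 mm to its left and right: the aluminium plate with the port and the grey plate with the start button, either way round.
- port_mouth (a point): Centre of the round port, at deck level, in the aluminium plate: a recess 94 mm in diameter and 10 mm deep, its edge flush with the deck (1 mm chamfer), with a ledge 22 mm wide all round at its bottom on which the cover comes to rest; inside the ledge it is open to the dark tub. z up.
- cover_center (a point): Centre (half-way up) of the loose blue cover: a plain round disc 90 mm in diameter, 10 mm thick, about 0.13 to 0.25 kg, with a thin white ring painted on top; it is wider than most grippers open. It lies flat on the front half of the deck at the start (its centre 5 mm above the deck); in the port its top is flush with the deck (its centre 5 mm below deck level). z is its axis.
- start_top (a point): Centre of the top of the green start button, 28 mm in diameter, at the middle of the grey plate, its top 22 mm above the deck; it is pressed straight down. Its black housing round it is fixed.
- start (a joint): Travel of the start button: 0 up, 0.006 m fully down. A spring pushes it back up; fully down takes about 5 N.
- vial: Small amber glass vial with a red cap, 32 mm in diameter, 55 mm tall, standing loose near the back edge of the deck, between the two plates. Origin at the centre of its underside. To be left alone.
- reagent: Green glass reagent bottle with a yellow cap, 68 mm in diameter, 140 mm tall, standing loose on the bench beside the bath. Origin at the centre of its underside. To be left alone.
- beaker: Clear glass beaker, 70 mm in diameter, 90 mm tall, standing loose on the bench beside the bath. Origin at the centre of its underside. To be left alone.
- cover: The same blue cover disc; origin at the centre of its underside, 5 mm below point cover_center.
Things that resemble listed ones, but are neither listed nor needed, are in the scene too. Of the things shaped like the cover, the blue one is meant.

How it is judged:
On the way, in this order (a step that is already met when the one before it is completed fails the run):
1. the cover lies flat and flush in the port (horizontal distance between cover_center and port_mouth below 0.004 m and z of cover_center in the frame of port_mouth between -0.0075 and -0.0035 m and angle between cover_center's own z axis and vertical below 0.04 rad), for 0.2 s.
2. the start button is pressed fully down (value of joint start above 0.0045 m), for 0.05 s.
At the end, for the whole second after the job is handed in: The cover rests flat in the port (centre within 4 mm of the port's, top at most 1.5 mm above and 2.5 mm below deck level, tilt under 0.04 rad), at rest; the button is up again; vial, bottle and beaker stand upright within 15 mm of where they were (all of step 1 and linear speed of cover below 0.01 m/s and value of joint start below 0.002 m and distance of each of vial, reagent, beaker from where it was at the start of the episode below 0.015 m and angle between each of vial, reagent, beaker's own z axis and vertical below 0.1 rad); the robot touches nothing.
It fails at once if the cover is lifted off the deck (centre more than 8 mm above its height when lying on it) (z of cover_center in the frame of port_mouth above 0.013 m).
It fails at once if the start button is pressed before the cover is in the port (value of joint start above 0.003 m and z of cover_center in the frame of port_mouth above -0.0035 m).
It fails at once if vial, bottle or beaker is knocked (moved over 15 mm or tipped) (distance of any of vial, reagent, beaker from where it was at the start of the episode above 0.015 m or angle between any of vial, reagent, beaker's own z axis and vertical above 0.3 rad).
It also fails if it takes over 48 s, if anything falls off the work surface, if the arm or the gripper's body presses on something with over 40 N, if the wrist force passes 120 N, or if a joint passes its speed limit or range.

## Working session

There is one attempt and no reset: what is moved stays moved. The work goes in short steps, Python scripts to look and compute and a shell command to move; the robot and the scene stay as the last step left them, time stands still between calls to the robot, and variables do not carry over. Pictures are saved under pics/ and viewed, and the job is handed in when it is done.

```bash
ls; mkdir -p pics
python3 - <<'E'
from cell import monitor,get_image,get_calibration
import cv2
s=monitor.observe();print(s)
for n in ("scene","top"):
    p,d=get_image(n);cv2.imwrite(f"pics/{n}0.png",p[:,:,::-1])
    c=get_calibration(n);print(n,c)
E
```

```text
pics
{'clock': 0.0, 'joints': array([-1.28661634,  0.43520328,  0.02496828,  1.57410798, -0.01160437,
        1.13404235, -0.07508288]), 'dq': array([-9.40768201e-05,  1.08710360e-03, -9.43079608e-04,  8.71310363e-04,
        3.51320919e-04,  1.48944836e-03,  1.30392035e-03]), 'joint_efforts': array([-1.22300835e-04, -6.67852378e+01,  9.84403901e-01, -3.14473522e+01,
       -6.06579194e-02,  4.28449921e-02,  1.86048264e-04]), 'position': array([0.23560441, 0.57831446, 0.22595297]), 'ee_rot': array([-6.03816973e-01, -3.08284286e+00,  2.52369493e-03]), 'force': array([ 0.11537666,  0.3272771 , -0.0263052 ]), 'ft_torque': array([ 0.02377338,  0.00671885, -0.02480978]), 'width': 0.9987809751591996}
scene {'fx': 386.16127127219863, 'fy': 386.16127127219863, 'cx': 258.5928212261788, 'cy': 194.8436238553268, 'R': array([[ 0.21683101,  0.97620506,  0.00282796],
       [ 0.76034588, -0.1670669 , -0.62766456],
       [-0.61225686,  0.13824736, -0.77847878]]), 't': array([-0.1280607 , -0.33485894,  1.41976044])}
top {'fx': 471.2503464338453, 'fy': 471.2503464338453, 'cx': 253.6905097504243, 'cy': 188.142632560239, 'R': array([[-0.00793745, -0.99995622, -0.00495628],
       [-0.99135528,  0.00851813, -0.13092803],
       [ 0.13096451,  0.0038742 , -0.99137949]]), 't': array([0.02262804, 0.52249966, 1.40622093])}
```

View pics/scene0.png

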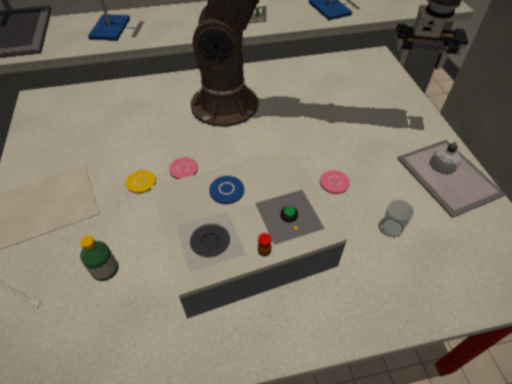

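View pics/top0.png

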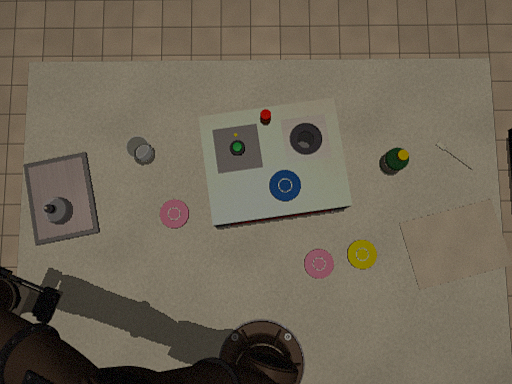

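The blue disc is on the deck at top (285,185). The look-alikes are two pink discs at (319,263) and (174,213) and a yellow one at (362,254), all on the bench. I choose the blue one. The port is at (306,138) and the button at (237,147).

```bash
cat > h.py <<'E'
import numpy as np,cv2
from cell import monitor,get_image,get_calibration,look_for,masks_of
def ray_plane(c,u,v,z):
    R=np.array(c["R"]);t=np.array(c["t"]);o=-R.T@t
    d=R.T@np.array([(u-c["cx"])/c["fx"],(v-c["cy"])/c["fy"],1.])
    return o+d*(z-o[2])/d[2]
def proj(c,X):
    q=np.array(c["R"])@np.array(X)+np.array(c["t"]);return np.array([c["fx"]*q[0]/q[2]+c["cx"],c["fy"]*q[1]/q[2]+c["cy"]])
def blue(p):
    h=cv2.cvtColor(p,cv2.COLOR_RGB2HSV)
    m=cv2.inRange(h,(100,120,40),(125,255,255))
    n,l,st,ce=cv2.connectedComponentsWithStats(m);i=1+np.argmax(st[1:,4])
    m=(l==i).astype(np.uint8);cs,_=cv2.findContours(m,cv2.RETR_EXTERNAL,cv2.CHAIN_APPROX_NONE)
    return cs[0][:,0,:]
def circ(P):
    A=np.c_[2*P[:,:2],np.ones(len(P))];b=(P[:,:2]**2).sum(1)
    x=np.linalg.lstsq(A,b,rcond=None)[0];return x[:2],np.sqrt(x[2]+x[:2]@x[:2])
E
python3 - <<'E'
from h import *
for n in ("top","scene"):
    p,d=get_image(n);c=get_calibration(n)
    k=blue(p);W=np.array([ray_plane(c,u,v,.140) for u,v in k]);print(n,"blue",circ(W),len(k))
    for l in ("port_mouth","cover_center","start_top","vial","reagent","beaker"):
        try:print(n,l,[(np.round(r["location"],3).tolist(),round(r["score"],2)) for r in look_for(l,n)[:3]])
        except Exception as e:print(l,e)
    h=(205,95,355,230) if n=="top" else (160,150,350,310)
    cr=cv2.resize(p[h[1]:h[3],h[0]:h[2],::-1],None,fx=4,fy=3.7 if n!="top" else 4,interpolation=cv2.INTER_CUBIC);cv2.imwrite(f"pics/{n}_crop.png",cr)
E
```

```text
top blue (array([ 0.51678324, -0.06994573]), np.float64(0.04250011785337605)) 85
top port_mouth [([0.656, -0.133, 0.128], 0.55)]
top cover_center [([0.514, -0.065, 0.142], 0.93), ([0.288, -0.172, 0.012], 0.77), ([0.448, 0.266, 0.005], 0.76)]
top start_top [([0.625, 0.068, 0.151], 0.51), ([0.651, 0.373, 0.047], 0.34)]
top vial []
top reagent [([0.593, -0.395, 0.095], 0.63)]
top beaker [([0.654, 0.373, 0.045], 0.89)]
scene blue (array([-0.3782024, -0.3732592]), np.float64(0.07774963841167239)) 112
scene port_mouth [([0.653, -0.134, 0.128], 0.92)]
scene cover_center [([0.3, -0.176, 0.009], 0.96), ([0.522, -0.071, 0.144], 0.85), ([0.453, 0.261, 0.01], 0.85)]
scene start_top [([0.633, 0.063, 0.153], 0.53), ([0.518, -0.072, 0.143], 0.27)]
scene vial [([0.728, -0.018, 0.178], 0.73)]
scene reagent [([0.618, -0.402, 0.089], 0.7)]
scene beaker [([0.644, 0.366, 0.064], 0.64), ([0.521, -0.071, 0.142], 0.51)]
```

View pics/top_crop.png

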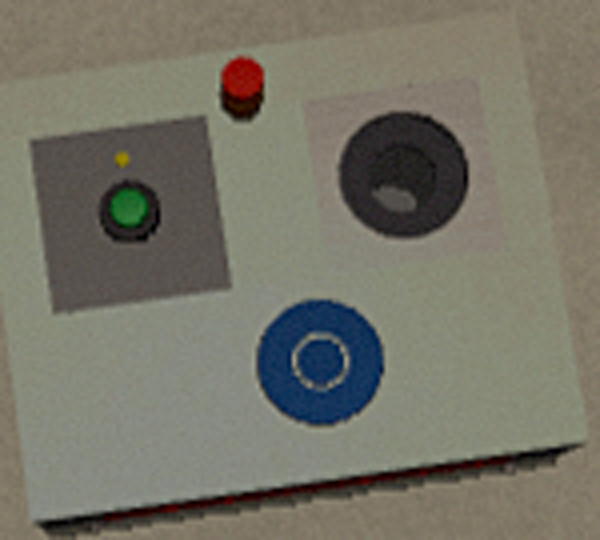

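The crop shows the blue cover with its white ring at top (285,185). The dark port sits in the light plate at (306,138), and the button in the grey plate at (237,147). I'll measure the port and deck corners, and use a half-intensity boundary.

```bash
cat >> h.py <<'E'
def port(p,c,lim=75):
    g=cv2.cvtColor(p,cv2.COLOR_RGB2GRAY).astype(np.float32)
    return g
def radial(img,c,ctr,z,r0,r1,sign,n=90):
    """subpixel strongest edge along radial lines in world plane z"""
    out=[];rs=np.arange(r0,r1,.0005)
    for a in np.linspace(0,2*np.pi,n,endpoint=False):
        uv=np.array([proj(c,[ctr[0]+r*np.cos(a),ctr[1]+r*np.sin(a),z]) for r in rs],np.float32)
        v=cv2.remap(img,uv[:,0][None],uv[:,1][None],cv2.INTER_CUBIC)[0]
        gr=np.convolve(v,np.r_[np.ones(6),-np.ones(6)]/6,"same")*sign
        i=np.argmax(gr[6:-6])+6;out.append([ctr[0]+rs[i]*np.cos(a),ctr[1]+rs[i]*np.sin(a)])
    return np.array(out)
def rfit(img,c,ctr,z,r0,r1,sign=1):
    for _ in range(3):
        P=radial(img,c,ctr,z,r0,r1,sign);ok=np.ones(len(P),bool)
        for k in range(4):
            x,r=circ(P[ok]);e=np.abs(np.hypot(*(P-x).T)-r);ok=e<max(.0012,2*np.median(e))
        ctr=x
    return x,r,ok.sum(),np.median(e)
E
python3 - <<'E'
from h import *
for n,ct in (("top",None),("scene",None)):
    p,d=get_image(n);c=get_calibration(n)
    g=cv2.cvtColor(p,cv2.COLOR_RGB2GRAY).astype(np.float32)
    red=p[:,:,0].astype(np.float32)
    print(n,"port",rfit(g,c,np.array([.654,-.134]),.130,.036,.058))
    print(n,"cover",rfit(red,c,np.array([.518,-.07]),.140,.036,.056))
    R=np.array(c["R"]);t=np.array(c["t"])
    # deck height by depth
    for x,y in ((.5,.05),(.52,-.15),(.6,-.03)):
        u,v=proj(c,[x,y,.13]);u,v=int(round(u)),int(round(v));z=np.median(d[v-2:v+3,u-2:u+3])
        print(R.T@(np.array([(u-c["cx"])/c["fx"]*z,(v-c["cy"])/c["fy"]*z,z])-t))
    h=cv2.cvtColor(p,cv2.COLOR_RGB2HSV)
    m=cv2.inRange(h,(45,120,60),(80,255,255));k,l,st,ce=cv2.connectedComponentsWithStats(m)
    for i in range(1,k):
        if st[i,4]>20:print("green",ce[i],st[i,4],ray_plane(c,*ce[i],.152))
    m=cv2.inRange(h,(0,180,90),(6,255,255));k,l,st,ce=cv2.connectedComponentsWithStats(m)
    for i in range(1,k):
        if st[i,4]>20:print("red",ce[i],st[i,4],ray_plane(c,*ce[i],.18))
    # front edge of white deck, corners
    if n=="top":
        print([ray_plane(c,205+a/4,95+b/4,.13).round(4).tolist() for a,b in ((30,140),(207,116),(232,288),(53,313),(585,443),(36,522))])
E
```

```text
top port (array([ 0.6543526 , -0.13289606]), np.float64(0.047139892444291405), np.int64(90), np.float64(0.00014840886424649646))
top cover (array([ 0.51672419, -0.06965648]), np.float64(0.04494569987568509), np.int64(89), np.float64(0.0004241312041960085))
[0.49937637 0.05136968 0.12889822]
[ 0.52094018 -0.15179767  0.12693874]
[ 0.6002798  -0.029746    0.12865632]
green [236.73134328 146.32835821] 67 [0.62729117 0.06504755 0.152     ]
red [265.42666667 113.97333333] 75 [ 0.71287264 -0.01682349  0.18      ]
[[0.6812, 0.1361, 0.13], [0.6979, 0.0076, 0.13], [0.571, -0.0093, 0.13], [0.554, 0.1191, 0.13], [0.4573, -0.2583, 0.13], [0.4046, 0.1309, 0.13]]
scene port (array([ 0.65540137, -0.13188869]), np.float64(0.046462381355899036), np.int64(90), np.float64(7.364786402458759e-05))
scene cover (array([ 0.5218443 , -0.06915362]), np.float64(0.04578064610240917), np.int64(83), np.float64(0.0007559673691757834))
[0.50097818 0.05033919 0.13073918]
[ 0.51914359 -0.14975194  0.13057135]
[ 0.60098412 -0.02925241  0.13149344]
green [289.16129032 210.76344086] 93 [0.63043821 0.06568016 0.152     ]
green [ 94.54504505 255.08558559] 222 [ 0.65542538 -0.38348453  0.152     ]
red [264.36290323 239.28225806] 124 [ 0.71302194 -0.0148399   0.18      ]
```

```bash
cat > goto.py <<'E'
import sys
from h import *
from scipy.spatial.transform import Rotation as Ro
x,y,z,push=map(float,sys.argv[1:5])  # push = direction of tool -x, degrees
s=monitor.observe();R=Ro.from_rotvec(s["ee_rot"]).as_matrix();p=s["position"]
a=np.deg2rad(push);tx=-np.array([np.cos(a),np.sin(a),0]);q=R.T@tx
print("t",s["clock"],"pos",p.round(4),"w",round(s["width"],3),"F",s["force"].round(1),"tilt",np.rad2deg(np.arccos(-R[2,2])).round(2))
print("need cm tool",(R.T@(np.array([x,y,z])-p)*100).round(2),"turn",np.rad2deg(np.arctan2(q[1],q[0])).round(2))
E
python3 goto.py .452 -.039 .225 -24.7
```

```text
t 0.9 pos [0.2358 0.5788 0.2267] w 0.999 F [0.1 0.1 1. ] tilt 0.0
need cm tool [-43.33 -49.06   0.17] turn 2.53
```

```bash
python3 -m crank '[[[-2.9,-3.2,0],0.5,100],[[-2.9,-3.2,0],0.5,100],[[-2.9,-3.2,0],0.5,100],[[-2.9,-3.2,0],0.5,100],[[-2.9,-3.2,0],0.5,100]]' 20; python3 goto.py .452 -.039 .225 -24.7
```

```text
clock: 1.4
position: [0.3066, 0.3731, 0.2269]
ee_rot: [0.672, 3.069, 0.001]
force: [0.9, -0.0, 0.2]
width: 0.633
t 1.4 pos [0.3066 0.3731 0.2269] w 0.633 F [ 0.9 -0.   0.2] tilt 0.03
need cm tool [-30.42 -31.37   0.17] turn 0.01
```

```bash
python3 -m crank '[[[-3,-3.1,0],0,100],[[-3,-3.1,0],0,100],[[-3,-3.1,0],0,100],[[-3,-3.1,0],0,100],[[-3,-3.1,0],0,100]]'; python3 -m crank '[[[-3,-3.1,0],0,100],[[-3,-3.1,0],0,100],[[-3,-3.1,0],0,100],[[-1,-1,0],0,100],[[0,0,0],0,100]]'; python3 goto.py .452 -.039 .225 -24.7
```

```text
clock: 1.9
position: [0.3782, 0.1696, 0.2271]
ee_rot: [0.671, 3.069, 0.001]
force: [0.2, 0.5, 0.8]
width: 0.609
clock: 2.4
position: [0.4263, 0.0336, 0.227]
ee_rot: [0.678, 3.067, -0.0]
force: [-0.2, 0.5, 0.0]
width: 0.607
t 2.4 pos [0.4263 0.0336 0.227 ] w 0.607 F [-0.2  0.5  0. ] tilt 0.05
need cm tool [-5.39 -5.5   0.2 ] turn -0.23
```

```bash
python3 -m crank '[[[-2.7,-2.8,0],0,100],[[-2.7,-2.7,0.2],0,100],[[0,0,0],-0.2,100],[[0,0,0],0,100]]'; python3 goto.py .452 -.039 .140 -24.7
python3 - <<'E'
from h import *
p,d=get_image("wrist");cv2.imwrite("pics/w1.png",p[:,:,::-1]);np.save("d1.npy",d)
c=get_calibration("wrist");print(c)
E
```

```text
clock: 2.8
position: [0.4517, -0.036, 0.2246]
ee_rot: [-0.666, -3.07, -0.0]
force: [0.3, -1.2, -0.4]
width: 0.609
t 2.8 pos [ 0.4517 -0.036   0.2246] w 0.609 F [ 0.3 -1.2 -0.4] tilt 0.03
need cm tool [-0.16 -0.26  8.46] turn 0.2
{'fx': 335.9145923978101, 'fy': 335.9145923978101, 'cx': 255.0260144951617, 'cy': 189.62496831287166, 'R': array([[ 4.13599021e-01,  9.10458810e-01,  7.77306192e-04],
       [ 8.78396953e-01, -3.99258390e-01,  2.62700458e-01],
       [ 2.39488292e-01, -1.07969869e-01, -9.64877125e-01]]), 't': array([-0.15457842, -0.44244996,  0.27518425])}
```

View pics/w1.png

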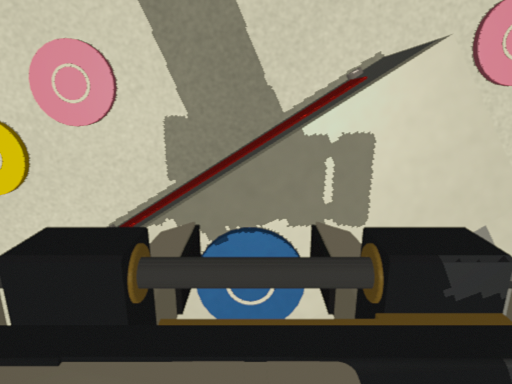

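```bash
python3 -m crank '[[[0,-0.2,3],0.2,100],[[0,0,3],0,100],[[0,0,2],0,100],[[0,0,0.6],0,100],[[0,0,0],0,100]]'; python3 goto.py .475 -.050 .1345 -24.7
python3 - <<'E'
from h import *
for n,h in (("scene",(160,130,350,272)),("top",(205,95,355,230))):
    p,d=get_image(n)
    cv2.imwrite(f"pics/{n}2.png",cv2.resize(p[h[1]:h[3],h[0]:h[2],::-1],None,fx=4,fy=4,interpolation=cv2.INTER_CUBIC))
E
```

```text
clock: 3.35
position: [0.4504, -0.0372, 0.1384]
ee_rot: [-0.668, -3.068, 0.0]
force: [0.1, -0.3, 0.1]
width: 0.609
t 3.35 pos [ 0.4504 -0.0372  0.1384] w 0.609 F [ 0.1 -0.3  0.1] tilt 0.09
need cm tool [-2.77 -0.14  0.38] turn 0.13
```

View pics/scene2.png

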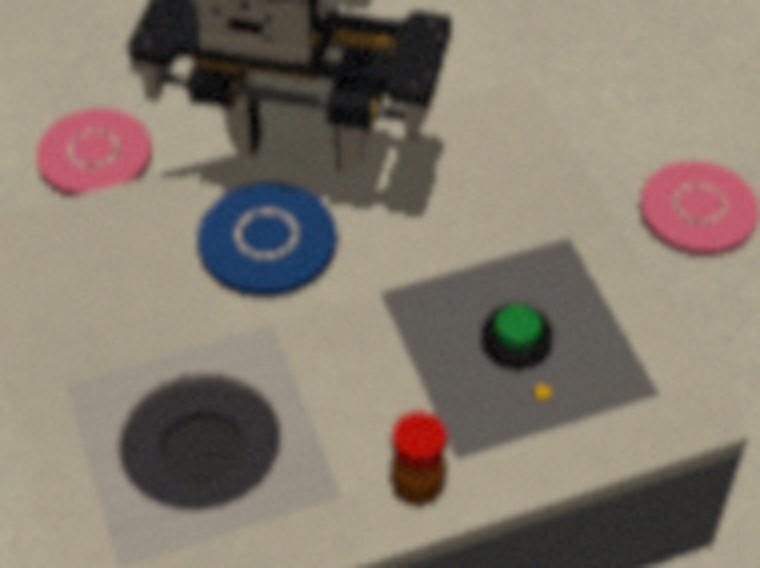

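View pics/top2.png

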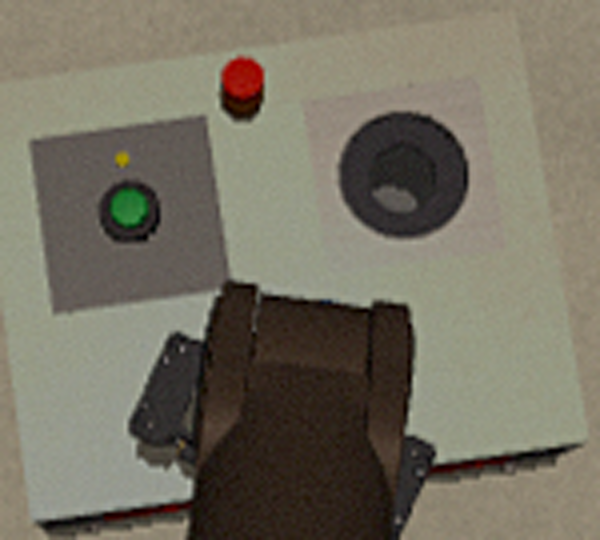

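```bash
python3 -m crank '[[[0,-0.1,0.4],0.1,100],[[-1,0,0],0,100],[[-1,0,0],0,100],[[-1,0,0],0,100],[[-1,0,0],0,100]]'; python3 -m crank '[[[-1,0,0],0,100],[[-1,0,0],0,100],[[0,0,0],0,100],[[0,0,0],0,100]]'
cat > meas.py <<'E'
from h import *
import sys
s=monitor.observe();P=np.array([.6545,-.1325]);a=np.deg2rad(-24.7);u=np.array([np.cos(a),np.sin(a)]);v=np.array([-u[1],u[0]])
p,d=get_image("scene");c=get_calibration("scene")
m=blue(p).mean(0);g=ray_plane(c,*m,.139)[:2]
r=rfit(p[:,:,0].astype(np.float32),c,g,.140,.036,.056);x=r[0]
# bias seen initially scene-vs-top for cover: use scene-frame port for comparison
Ps=np.array([.6554,-.1319])
print("t",s["clock"],"tcp",s["position"].round(4),"F",s["force"].round(1),"cover",x.round(4),"R",r[1:],"to go along",((Ps-x)@u).round(4),"left",((Ps-x)@v).round(4),"cover-tcp along",((x-s["position"][:2])@u).round(4),"left",((x-s["position"][:2])@v).round(4))
h=(160,130,350,272)
cv2.imwrite(f"pics/{sys.argv[1]}.png",cv2.resize(p[h[1]:h[3],h[0]:h[2],::-1],None,fx=4,fy=4,interpolation=cv2.INTER_CUBIC))
E
python3 meas.py m1
```

```text
clock: 3.95
position: [0.4876, -0.0565, 0.1348]
ee_rot: [-0.674, -3.068, -0.0]
force: [-3.1, 1.2, 1.4]
width: 0.609
clock: 4.35
position: [0.5053, -0.0648, 0.1346]
ee_rot: [0.674, 3.068, -0.0]
force: [-0.5, 0.3, -0.8]
width: 0.61
t 4.35 tcp [ 0.5053 -0.0648  0.1346] F [-0.5  0.3 -0.8] cover [-0.3863 -0.3922] R (np.float64(0.045711232419960536), np.int64(74), np.float64(0.0027465960175534834)) to go along 0.8376 left 0.6717 cover-tcp along -0.6732 left -0.67
```

View pics/m1.png

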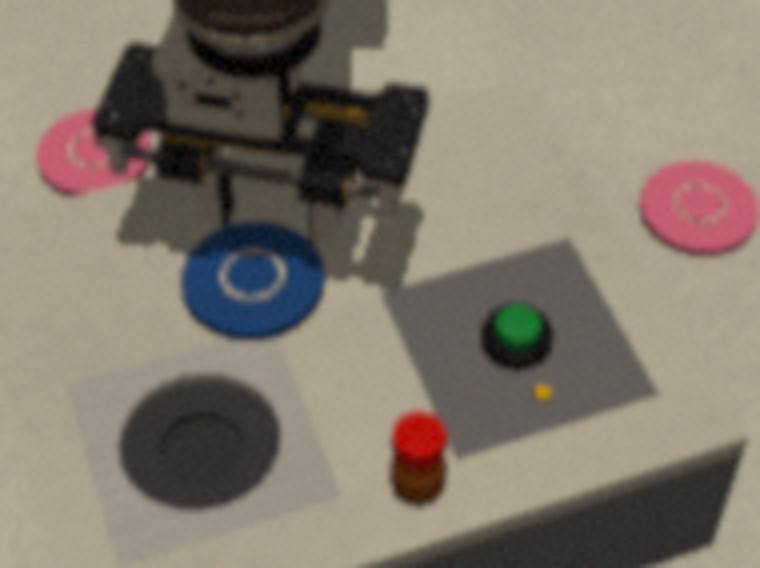

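The cover is moving squarely between the two fingertips, with its ring at crop (252,275). My blue blob picked a background object, so I'll restrict the ROI.

```bash
sed -i 's/m=cv2.inRange(h,(100,120,40),(125,255,255))/m=cv2.inRange(h,(100,120,20),(125,255,255)); m[:150]=0/' h.py; sed -i 's/m=blue(p).mean(0)/m=cv2.minEnclosingCircle(blue(p))[0]/' meas.py; python3 meas.py m2
```

```text
t 4.4 tcp [ 0.505  -0.0646  0.1347] F [-0.5 -0.5 -0.2] cover [ 0.5526 -0.0833] R (np.float64(0.045813912567662415), np.int64(76), np.float64(0.0006406810276322616)) to go along 0.1137 left -0.0012 cover-tcp along 0.051 left 0.0028
```

```bash
cat >> h.py <<'E'
def ring(p,c,g,z=.140):
    """white ring centre in plane z, ring radius by scanning brightness-in-red peak"""
    img=cv2.GaussianBlur(p[:,:,0].astype(np.float32),(0,0),.7);x=np.array(g,float)
    for _ in range(4):
        rs=np.arange(.010,.030,.0004);out=[]
        for a in np.linspace(0,2*np.pi,72,endpoint=False):
            uv=np.array([proj(c,[x[0]+r*np.cos(a),x[1]+r*np.sin(a),z]) for r in rs],np.float32)
            v=cv2.remap(img,uv[:,0][None],uv[:,1][None],cv2.INTER_CUBIC)[0];v=np.clip(v-np.median(v),0,None)**2
            r=(v*rs).sum()/v.sum();out.append([x[0]+r*np.cos(a),x[1]+r*np.sin(a)])
        P=np.array(out);ok=np.ones(len(P),bool)
        for k in range(4):
            x,r=circ(P[ok]);e=np.abs(np.hypot(*(P-x).T)-r);ok=e<max(.001,2*np.median(e))
    return x,r,np.median(e)
E
sed -i 's/^Ps=/q=ring(p,c,x);print("ring",q);x=q[0]\nPs=/' meas.py
python3 - <<'E'
from h import *
for n in ("top","scene"):
    p=cv2.imread(f"pics/{n}0.png")[:,:,::-1];c=get_calibration(n);print(n,ring(p,c,[.518,-.07]))
E
python3 meas.py m3
```

```text
top (array([ 0.51752581, -0.07019422]), np.float64(0.018411917331009182), np.float64(0.00011376004040851775))
scene (array([ 0.51719585, -0.06880003]), np.float64(0.018266891723045867), np.float64(0.00016884663474304312))
ring (array([ 0.54847191, -0.08296125]), np.float64(0.01822526966331852), np.float64(0.0001160478186441171))
t 4.45 tcp [ 0.5049 -0.0644  0.1347] F [ 0.4  0.2 -0.5] cover [ 0.5485 -0.083 ] R (np.float64(0.0457038863276466), np.int64(83), np.float64(0.0007375220311437655)) to go along 0.1176 left 0.0002 cover-tcp along 0.0474 left 0.0014
```

```bash
python3 -m crank '[[[-1.2,0,0],0,100],[[-1.5,0,0],0,100],[[-1.5,0,0],0,100],[[-1.5,0,0],0,100],[[-1.2,0,0],0,100]]'; python3 -m crank '[[[-1,0,0],0,100],[[-0.6,0,0],0,100],[[0,0,0],0,100],[[0,0,0],0,100]]';python3 meas.py m4; python3 goto.py .612 -.113 .1345 -24.7
```

```text
clock: 5.0
position: [0.5688, -0.0939, 0.1347]
ee_rot: [0.674, 3.068, -0.0]
force: [-0.4, 0.5, -0.3]
width: 0.603
clock: 5.4
position: [0.5821, -0.1001, 0.1347]
ee_rot: [0.674, 3.068, 0.0]
force: [0.9, -0.1, -0.1]
width: 0.61
ring (array([ 0.62475264, -0.11814728]), np.float64(0.018273650220956623), np.float64(0.0001158354052850398))
t 5.4 tcp [ 0.5821 -0.1001  0.1347] F [ 0.9 -0.1 -0.1] cover [ 0.6248 -0.1181] R (np.float64(0.046130711035312896), np.int64(68), np.float64(0.000839592899910771)) to go along 0.0336 left 0.0003 cover-tcp along 0.0463 left 0.0014
t 5.45 pos [ 0.582  -0.0999  0.1347] w 0.612 F [0.5 0.1 0.1] tilt 0.01
need cm tool [-3.27  0.07  0.02] turn -0.06
```

View pics/m4.png

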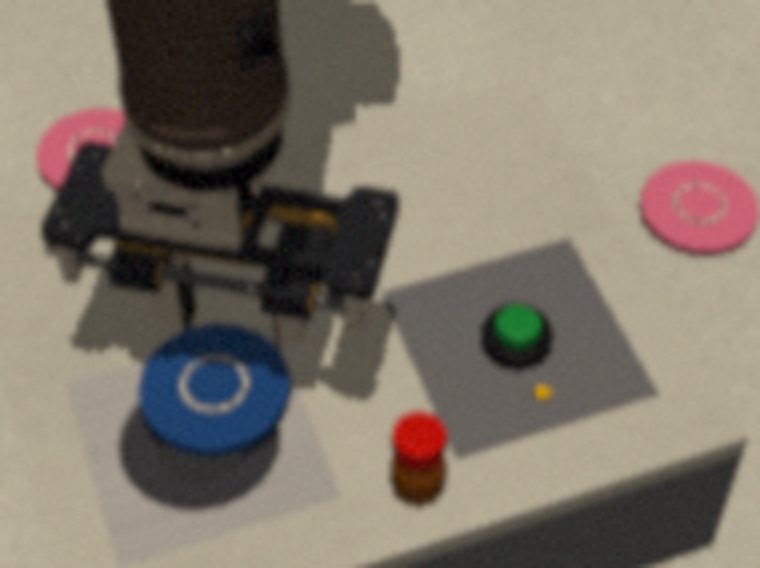

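The cover is half over the port, centred on the push line with the ring at crop (213,384). 34 mm remain, so I'll continue slowly.

```bash
python3 -m crank '[[[-0.7,0,0],0,100],[[-0.7,0,0],0,100],[[-0.7,0,0],0,100],[[-0.5,0,0],0,100],[[0,0,0],0,100]]'; python3 meas.py m5;python3 goto.py .612 -.113 .1345 -24.7
```

```text
clock: 5.95
position: [0.6067, -0.1116, 0.1347]
ee_rot: [0.674, 3.067, -0.001]
force: [0.1, 0.3, -0.0]
width: 0.607
ring (array([ 0.65129618, -0.12928089]), np.float64(0.018967238423923977), np.float64(0.000597011435068278))
t 5.95 tcp [ 0.6067 -0.1116  0.1347] F [ 0.1  0.3 -0. ] cover [ 0.6513 -0.1293] R (np.float64(0.0494438944066698), np.int64(78), np.float64(0.0018081785100393447)) to go along 0.0048 left -0.0007 cover-tcp along 0.0479 left 0.0025
t 6.0 pos [ 0.6064 -0.1114  0.1347] w 0.61 F [-0.5 -0.4  0.4] tilt 0.04
need cm tool [-0.58  0.09  0.02] turn -0.09
```

View pics/m5.png

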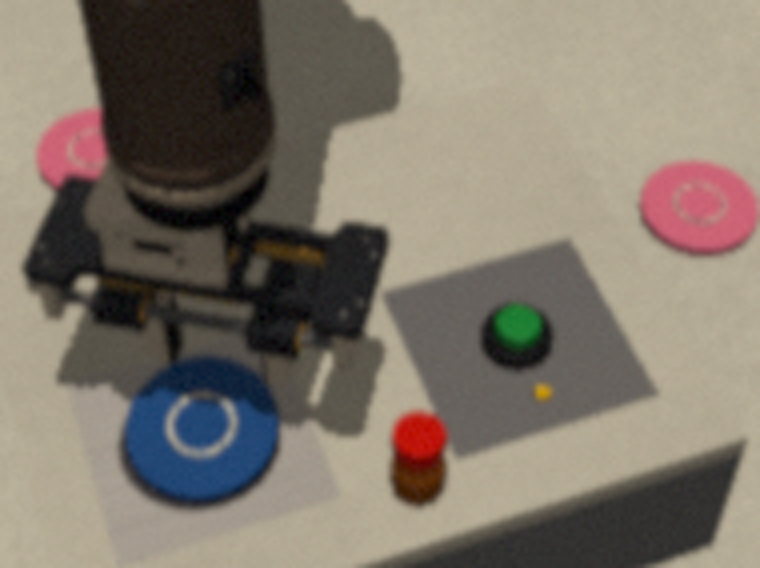

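The cover has tilted forward into the port, with its ring at crop (200,425) and its far edge down. I'll nudge it on.

```bash
python3 -m crank '[[[-0.3,0,0],0,100],[[-0.2,0,0],0,100],[[-0.1,0,0],0,100],[[0,0,0],0,100],[[0,0,0],0,100]]'; python3 meas.py m6;python3 goto.py .612 -.113 .1345 -24.7
```

```text
clock: 6.5
position: [0.6114, -0.1135, 0.1348]
ee_rot: [0.674, 3.068, 0.0]
force: [-0.3, 0.2, 0.6]
width: 0.611
ring (array([ 0.6566984 , -0.13097433]), np.float64(0.01868766251267577), np.float64(0.00038018227576808866))
t 6.5 tcp [ 0.6114 -0.1135  0.1348] F [-0.3  0.2  0.6] cover [ 0.6567 -0.131 ] R (np.float64(0.04705940602627763), np.int64(60), np.float64(0.000628491634305433)) to go along -0.0008 left -0.0014 cover-tcp along 0.0485 left 0.0031
t 6.55 pos [ 0.6113 -0.1135  0.1348] w 0.604 F [ 0.  -0.3  0.4] tilt 0.02
need cm tool [-0.04  0.07  0.03] turn -0.07
```

View pics/m6.png

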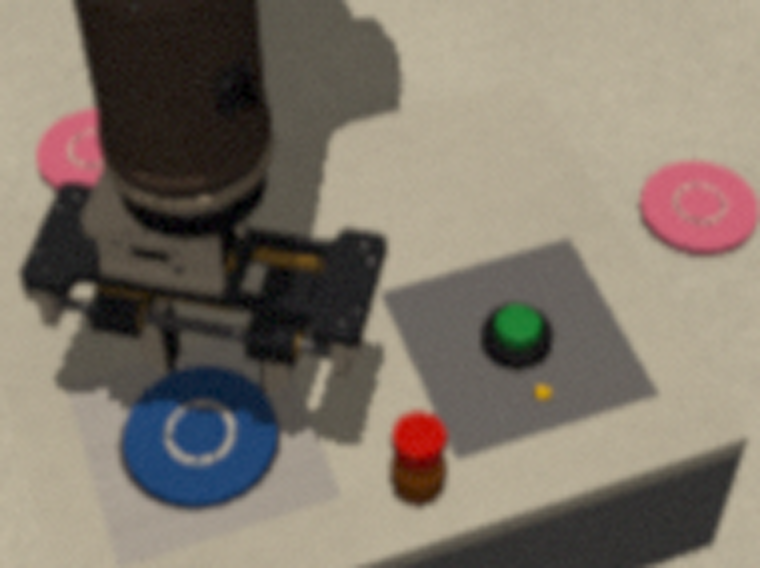

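Nearly in: the outline now almost coincides with the port, but it still looks tilted. I'll check with depth.

```bash
cat > flat.py <<'E'
from h import *
import sys
p,d=get_image("scene");c=get_calibration("scene");R=np.array(c["R"]);t=np.array(c["t"])
h=cv2.cvtColor(p,cv2.COLOR_RGB2HSV);m=cv2.inRange(h,(100,120,20),(125,255,255));m[:150]=0;m=cv2.erode(m,np.ones((3,3)))
def pts(m):
    v,u=np.nonzero(m);z=d[v,u];k=z>0;u,v,z=u[k],v[k],z[k]
    return (np.c_[(u-c["cx"])/c["fx"]*z,(v-c["cy"])/c["fy"]*z,z]-t)@R
def plane(X):
    A=np.c_[X[:,:2]-[.655,-.132],np.ones(len(X))];ok=np.ones(len(X),bool)
    for _ in range(4):
        q=np.linalg.lstsq(A[ok],X[ok,2],rcond=None)[0];e=np.abs(A@q-X[:,2]);ok=e<3*np.median(e)+1e-4
    return q.round(4),np.median(e).round(5)
print("cover plane (sx,sy,z at port)",plane(pts(m)))
mm=np.zeros_like(m)
for a in np.linspace(0,2*np.pi,60):
    if abs((np.rad2deg(a)-155+180)%360-180)<75: continue
    for r in (.053,.056,.059):
        u,v=proj(c,[.655+r*np.cos(a),-.132+r*np.sin(a),.13]).round().astype(int);mm[v,u]=255
print("plate plane",plane(pts(mm)))
E
python3 flat.py
```

```text
cover plane (sx,sy,z at port) (array([-0.1064,  0.0299,  0.1352]), np.float64(0.00093))
plate plane (array([0.0046, 0.0068, 0.1304]), np.float64(0.00102))
```

```bash
python3 -m crank '[[[-0.1,0,0],0,100],[[-0.1,0,0],0,100],[[0,0,0],0,100]]'; python3 flat.py;python3 goto.py .6127 -.1133 .1345 -24.7
```

```text
clock: 6.9
position: [0.6133, -0.1144, 0.1348]
ee_rot: [0.674, 3.068, 0.0]
force: [0.1, -0.0, 0.7]
width: 0.608
cover plane (sx,sy,z at port) (array([0.0033, 0.0004, 0.1306]), np.float64(0.00091))
plate plane (array([ 0.0088, -0.0055,  0.1304]), np.float64(0.00099))
t 6.95 pos [ 0.6132 -0.1144  0.1347] w 0.61 F [-1.1  0.  -0.3] tilt 0.01
need cm tool [0.09 0.08 0.02] turn -0.07
```

It dropped in flat: the plane slope is about 0 and the top is at deck level. I'll back off, lift and look.

```bash
python3 -m crank '[[[0.7,0,0],0,100],[[0.7,0,0],0,100],[[0.5,0,-2],0,255],[[0,0,-3],0,255],[[0,0,-2],0,255]]'; python3 flat.py
python3 - <<'E'
from h import *
p,d=get_image("scene");c=get_calibration("scene");print(ring(p,c,[.655,-.132],.130))
h=(160,130,350,272)
cv2.imwrite(f"pics/m7.png",cv2.resize(p[h[1]:h[3],h[0]:h[2],::-1],None,fx=4,fy=4,interpolation=cv2.INTER_CUBIC))
E
python3 goto.py .629 .0655 .205 -24.7
```

```text
clock: 7.45
position: [0.5954, -0.1061, 0.2064]
ee_rot: [0.673, 3.068, 0.001]
force: [0.2, 0.3, 0.8]
width: 0.396
cover plane (sx,sy,z at port) (array([ 0.0032, -0.0004,  0.1306]), np.float64(0.00085))
plate plane (array([1.000e-04, 5.600e-03, 1.307e-01]), np.float64(0.00092))
(array([ 0.65317306, -0.13107885]), np.float64(0.018299120575220887), np.float64(0.00014425641381794578))
t 7.55 pos [ 0.5969 -0.1065  0.2077] w 0.308 F [ 0.7 -1.   1. ] tilt 0.28
need cm tool [ 4.29 16.96  0.29] turn -0.06
```

View pics/m7.png

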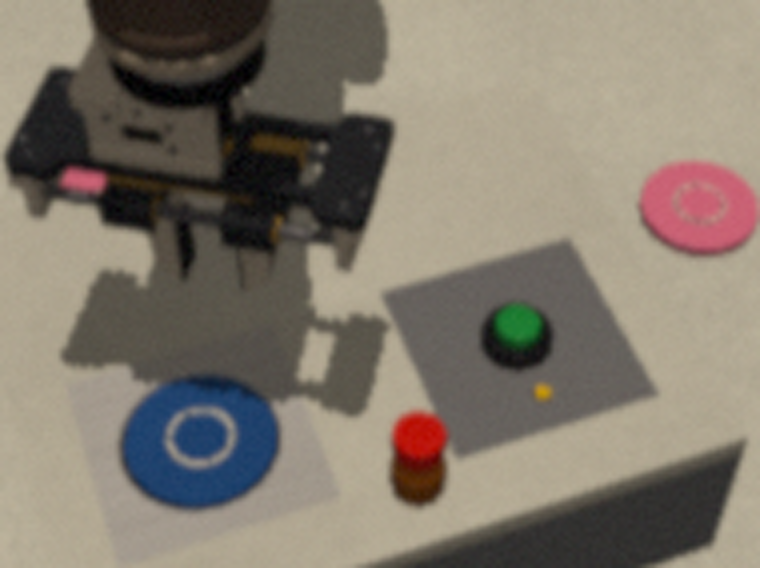

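The cover lies flush in the port with its ring at crop (201,437), within 2 mm of the port centre. On to the button, fingers shut.

```bash
python3 -m crank '[[[0.7,2.8,0],0,255],[[0.9,3.5,0],0,255],[[0.9,3.5,0],0,255],[[0.9,3.5,0],0,255],[[0.7,2.8,0],0,255]]';python3 -m crank '[[[0,0.6,0],0,255],[[0,0,0],0,255],[[0,0,0],0,255]]'; python3 goto.py .629 .0655 .160 -24.7
```

```text
clock: 8.05
position: [0.6252, 0.0599, 0.2037]
ee_rot: [-0.671, -3.068, -0.001]
force: [0.2, 0.3, -0.9]
width: 0.005
clock: 8.35
position: [0.628, 0.0609, 0.2043]
ee_rot: [-0.676, -3.068, 0.002]
force: [-0.4, 0.1, 0.8]
width: 0.005
t 8.35 pos [0.628  0.0609 0.2043] w 0.005 F [-0.4  0.1  0.8] tilt 0.07
need cm tool [0.1  0.47 4.43] turn -0.14
```

```bash
python3 -m crank '[[[0.1,0.4,2],0,255],[[0,0,1.5],0,255],[[0,0,0.8],0,255],[[0,0,0],0,255]]'; python3 goto.py .629 .0655 .152 -24.7
python3 - <<'E'
from h import *
p,d=get_image("scene");h=(160,130,350,272)
cv2.imwrite(f"pics/m8.png",cv2.resize(p[h[1]:h[3],h[0]:h[2],::-1],None,fx=4,fy=4,interpolation=cv2.INTER_CUBIC))
E
```

```text
clock: 8.75
position: [0.6284, 0.0649, 0.1607]
ee_rot: [-0.676, -3.066, 0.002]
force: [0.1, -0.1, 0.2]
width: 0.002
t 8.75 pos [0.6284 0.0649 0.1607] w 0.002 F [ 0.1 -0.1  0.2] tilt 0.13
need cm tool [-0.02  0.08  0.87] turn -0.18
```

View pics/m8.png

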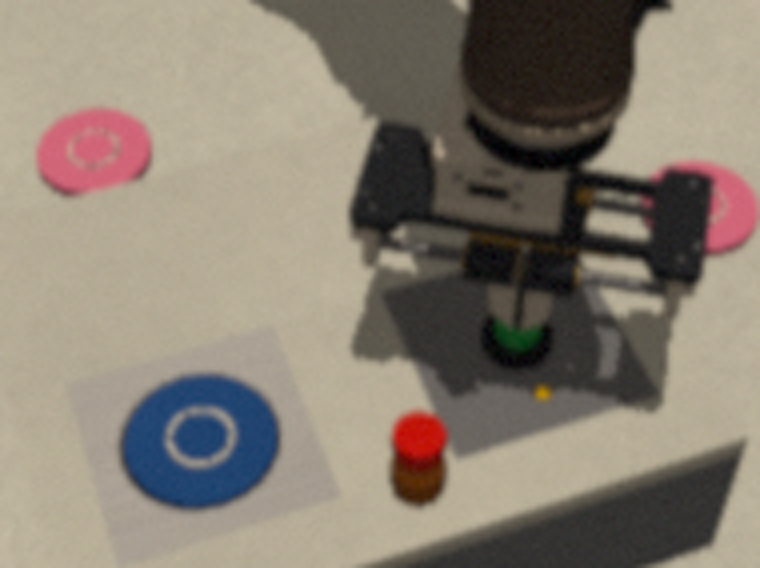

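The fingertips are over the button at crop (518,330). Pressing down in small steps.

```bash
python3 -m crank '[[[0,0,0.4],0,255],[[0,0,0.4],0,255],[[0,0,0.2],0,255],[[0,0,0],0,255]]'; python3 -m crank '[[[0,0,0.1],0,255],[[0,0,0.1],0,255],[[0,0,0],0,255]]'
```

```text
clock: 9.2
position: [0.6295, 0.0664, 0.1518]
ee_rot: [0.674, 3.068, -0.0]
force: [0.1, -0.9, 1.4]
width: 0.003
clock: 9.5
position: [0.6294, 0.0664, 0.1499]
ee_rot: [0.674, 3.068, 0.0]
force: [-1.0, 0.0, 2.7]
width: 0.005
```

```bash
python3 -m crank '[[[0,0,0.1],0,255],[[0,0,0.1],0,255],[[0,0,0],0,255]]'; python3 -m crank '[[[0,0,0.1],0,255],[[0,0,0],0,255]]'; python3 -m crank '[[[0,0,0.1],0,255],[[0,0,0],0,255],[[0,0,0],0,255]]'
```

```text
clock: 9.8
position: [0.6295, 0.0664, 0.1478]
ee_rot: [0.674, 3.068, 0.0]
force: [-0.9, -1.2, 4.5]
width: 0.006
clock: 10.0
position: [0.6295, 0.0664, 0.1468]
ee_rot: [0.674, 3.068, 0.0]
force: [-0.6, -0.3, 4.2]
width: 0.008
clock: 10.3
position: [0.6295, 0.0664, 0.1463]
ee_rot: [0.674, 3.068, 0.0]
force: [-2.7, -0.8, 9.5]
width: 0.005
```

```bash
python3 -m crank '[[[0,0,0.1],0,255],[[0,0,0],0,255],[[0,0,0],0,255]]'; python3 -m crank '[[[0,0,-1],0,255],[[0,0,-3],0,255],[[0,0,-4],0,255],[[0,0,-2],0,255],[[0,0,0],0,255]]'; python3 -m crank '[[[4,0,0],0,255],[[4,0,0],0,255],[[4,0,0],0,255],[[0,0,0],0,255],[[0,0,0],0,255]]'; python3 flat.py
python3 - <<'E'
from h import *
p,d=get_image("scene");c=get_calibration("scene");print(ring(p,c,[.655,-.132],.130))
p0=cv2.imread("pics/scene0.png")[:,:,::-1]
for q in(p0,p):
    h=cv2.cvtColor(np.ascontiguousarray(q),cv2.COLOR_RGB2HSV)
    for lo,hi in(((45,120,60),(80,255,255)),((0,180,90),(6,255,255))):
        k,l,st,ce=cv2.connectedComponentsWithStats(cv2.inRange(h,lo,hi));print([(ce[i].round(1).tolist(),int(st[i,4])) for i in range(1,k) if st[i,4]>20])
cv2.imwrite("pics/end.png",p[:,:,::-1])
print(monitor.observe()["force"])
E
```

```text
clock: 10.6
position: [0.6296, 0.0665, 0.1462]
ee_rot: [0.674, 3.068, 0.001]
force: [-5.2, -1.4, 16.7]
width: 0.004
clock: 11.1
position: [0.6308, 0.0668, 0.2479]
ee_rot: [0.672, 3.064, 0.004]
force: [0.3, -0.2, 0.1]
width: 0.002
clock: 11.6
position: [0.5193, 0.1176, 0.2442]
ee_rot: [-0.67, -3.068, -0.0]
force: [0.5, -0.0, -0.1]
width: 0.007
cover plane (sx,sy,z at port) (array([0.008 , 0.0009, 0.1307]), np.float64(0.00094))
plate plane (array([ 0.0023, -0.0045,  0.1305]), np.float64(0.00086))
(array([ 0.6531783 , -0.13106708]), np.float64(0.018273620911091797), np.float64(0.00014466165301117544))
[([289.1, 210.7], 93), ([94.2, 255.5], 233)]
[([264.5, 239.2], 121)]
[([289.1, 210.8], 95), ([94.4, 255.2], 245)]
[([264.5, 239.4], 127)]
[-0.34559132 -0.10745451 -0.18593762]
```

View pics/end.png

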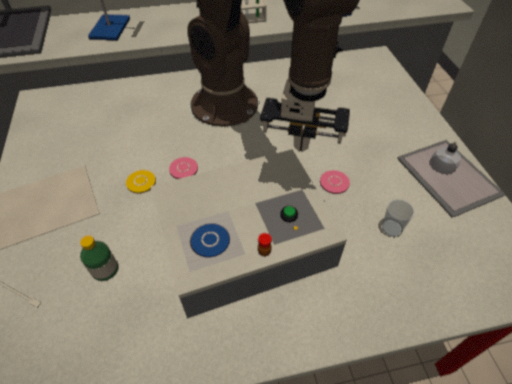

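The cover is flush at (210,239), the button is back up at (289,211), and the vial, bottle and beaker are unmoved. The arm is clear, so I'm handing in.

```bash
python3 -c "from cell import workorder;print(workorder.sign_off())"
```

```text
the job is handed in; nothing more can be done
None
```

The cover is in the port, the start button was pressed and came back up, and the job is handed in, at about 12 s of robot time.

- **Cover:** I pushed the blue disc about 150 mm across the deck with both fingertips until it tipped in and dropped flat. My last check put its top level with the plate to within about 0.3 mm and its slope under 0.01. Its centre was about 2 mm from the port's, against a limit of 4 mm.
- **Button:** I pressed with the fingers shut. The force rose to about 4–5 N over the travel, then climbed to 17 N against a hard stop at z = 0.146 m, about 6 mm below the button's top. In the last picture it is back at its starting pixel position.
- **Other objects:** The vial cap is within 0.2 px and the green bottle within about 0.4 px of where they started. I judged the beaker by eye only, and it looks unmoved.
- **Arm:** It ended clear of everything, with about 0 N measured at the wrist.

**Check that failed:** while pushing, an early position reading locked onto a blue object in the background. I restricted the search area and measured from the disc's white ring from then on.

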